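# Charge the pigment mill and hold its splash shield at the mark

### The arm

A 6-joint arm with a two-finger parallel gripper is mounted at the origin on a cart in front of the work surface, level with it; the furniture and walls round the work are solid. World frame = base frame: x ahead of the robot, y to its left, z up, the work surface at z = 0. Lengths are in m, angles in rad, forces in N, time in s.
With the tool pointing down it reaches from about 0.35 to 0.85 m from the base axis. Payload 8.1 kg.
Tool frame: the origin (TCP) lies at the centre of the arm's flange, where the gripper is bolted on; the fingertips stand 186 mm ahead of it and the grasp point (between the pads) lies 167 mm ahead of it (robot.nose_length is the distance from the TCP to the fingertips, in m); z points along the fingers, x is the direction in which the jaws open and shut, and the axes are right-handed (so a half turn about z gives the same grasp; the last joint's range is limited). The gripper opens to 93 mm and grips with 3 to 60 N. Pads are 15 mm wide; open, the fingers measure 128 mm over their backs; the gripper's body (75 mm by 188 mm) begins 65 mm behind the grasp point.
Start: joints at [1.122, 0.13, 1.488, -0, 1.523, -0.085], TCP at [0.213, 0.561, 0.405] pointing down, gripper open.
Joint ranges: [-2.96, 2.96], [-0.89, 2.26], [0.02, 2.5], [-1.34, 4.48], [0, 2.73], [-2.66, 2.66]. Speed limits (rad/s): [2.39, 2.39, 2.79, 3.14, 3.14, 3.14].

### API

Orientations are given as a rotation vector (axis times angle).
In Python, from plant import robot gives the robot as it stands.
- The arm moves only by the tool arm_command, never from a script. Its argument "motion" is a list of rows, each an object with "slide": the shift along the tool's x, y, z each as a share of 0.4 m, from -1 to 1, a list of three; "turn": the turn, a rotation vector about the tool's x, y, z each as a share of 0.5 rad, from -1 to 1, a list of three. A call has exactly 5 rows; each row shifts and turns the commanded pose from where the row before left it, along the tool's axes as they then stand; what a row does not reach is not made up. A row lasts 1/12 s, in which the tool goes at most 41.7 mm and 7.16 degrees, less where a joint would pass 70% of its speed; a pose out of reach is approached as far as the arm can. A call with a number of a shift or a turn outside -1 to 1 is refused whole. A call with a gripper value outside its range is refused whole. "gripper" is the opening in per cent of the stroke, from 0 (shut) to 100 (fully open), set as the call begins (left out, the last holds). The fingers move at their own pace and stop on an object; "grip_force" is the grip in N (left out, the last holds). Time passes only in rows, so rows that do not move let the fingers close, or fill a call up. It gives the time, the measured TCP pose, the force and the opening at its end, in the units of the state.
- robot.read_state(): the state, without advancing time (a new reading comes with each control period).
- robot.read_camera(name): name is "side" or "top" or "wrist"; returns a dict with "pixels" (400x640x3 uint8, blue, green, red), "intrinsics" (3x3 intrinsics, pixels), "T" (4x4, takes a point from camera to world coordinates). Camera axes: x right, y down, z forward; pixel columns grow to the right and rows downward; lengths in m; the calibration is good to about 2 mm. A picture is of the moment at which its call begins. There is no depth.
- robot.close_job(): hands the job in, once; it reports no verdict.
The state is a dict: "t": time; "q": joint angles; "dq": joint speeds; "joint_torque": joint torques, N m; "tool_pos": TCP position; "orientation": TCP orientation; "force": force on the tool from outside, world axes, zero at the start; "wrist_torque": the same for the moment, N m; "opening": finger opening in m.
Only numpy, scipy, OpenCV 4.12 (cv2) and the standard library are available. Lean on these libraries where they do the work, as an engineer would, in place of code of your own. Each camera call takes 0.05 s, during which the arm holds its last target.

### The job

Take the white porcelain grinding ball off its cork ring and lower it gently into the metal mill pot, setting it down on the bottom rather than dropping it in. Then lift the hinged white splash shield beside the pot (it has a black bar for this) until it stands at the same angle as the red pointer, and finish while still holding it there, since it falls back if let go. Leave the red pointer, the bottles and the cork ring as they are.

Things in the scene. Friction and masses are not known exactly. Their poses are not given: they have to be found in the camera images.
- mill: pigment mill stand, fixed to the bench: green base plate 210 x 260 mm, 12 mm thick, carrying the metal pot, the white splash shield and the red pointer. Origin on the bench surface below the shield's hinge line; its z is up, its x runs along the hinge line, its y points from the pot (85 mm to -y) towards the free side, over which the shield lies folded down (+y)
- pot_floor (a point): centre of the inner floor of the round metal pot, 17 mm above the bench. The pot is open at the top; rim 60 mm above this point (77 mm above the bench), inner diameter about 120 mm at the mouth and 105 mm at the floor, walls 3 mm. A ball standing on the floor has its centre 22 mm above this point
- ball_center (a point): centre of the white porcelain grinding ball, 44 mm in diameter, about 0.09 kg, resting on the cork ring with its centre about 38 mm above the bench
- cork_ring: cork ring, 36 mm outer and 26 mm inner diameter, 20 mm high, fixed to the bench under the ball; origin at the centre of its underside
- shield (a joint): angle of the splash shield (white panel 150 mm wide, with a black bar at its free edge): 0 = lying level, folded out to the mill's +y side, as at the start; grows as the bar is lifted, to 1.5 rad. The hinge turns freely: the shield, 0.22 kg, falls back to 0 when let go (about 1 N at the bar holds it)
- shield_hinge (a point): middle of the shield's hinge line, 50 mm above the bench; the line runs along the mill's x
- shield_bar (a point): middle of the shield's black round bar, 12 mm thick, 128 mm free length, parallel to the hinge line and 170 mm from it, 50 mm above the bench at the start; 45 mm of open space between the bar and the panel's edge, nothing beyond or below the bar. The point turns with the shield: its y points from the hinge to the bar
- pointer_tip (a point): end of the red pointer, a flat red arm on the aluminium quadrant at the mill's -x side (98 mm along the hinge line from the bar's middle), 170 mm from the same hinge line; it stands still at an angle of about 0.6 to 1.0 rad above level, different every time. Its y points from the hinge line to the tip: the shield is at the mark when bar and tip are in line, seen along the hinge line, equally high
- dropper_1: small brown dropper bottle with a black dropper top, 33 mm wide, 92 mm high, standing; origin at the centre of its underside; to be left alone
- rinse_bottle: lilac bottle, 62 mm wide, 116 mm high, standing; origin at the centre of its underside; to be left alone
Mind the look-alikes: they are no part of the job. Of the things shaped like the part that bears ball_center, the white one is meant.

How it is judged:
On the way:
1. the ball lies released and still on the bottom of the pot, the shield still down (horizontal distance between ball_center and pot_floor below 0.04 m and z of ball_center in the frame of pot_floor between 0.01 and 0.03 m and linear speed of ball below 0.05 m/s and contact force between ball and the fingers below 0.05 N and value of joint shield below 0.1 rad), for 0.2 s.
At the end, for the whole second after the job is handed in: the ball lies released and still on the floor of the pot, and the fingers hold the shield still, within 0.07 rad (4 degrees) of the red pointer's angle, nothing else carrying it (horizontal distance between ball_center and pot_floor below 0.04 m and z of ball_center in the frame of pot_floor between 0.01 and 0.03 m and linear speed of ball below 0.05 m/s and contact force between ball and the fingers below 0.05 N and angle between the y axis of shield_bar and the y axis of pointer_tip, either way round below 0.07 rad and velocity of joint shield between -0.05 and 0.05 rad/s and contact force between the fingers and shield above 0.3 N and contact force between shield and ball below 0.05 N); the arm keeps its last pose, push and grip.
It fails at once if the ball falls into the pot (faster than 0.7 m/s in it: a drop of more than about 25 mm) (horizontal distance between ball_center and pot_floor below 0.065 m and z of ball_center in the frame of pot_floor below 0.09 m and linear speed of ball above 0.7 m/s).
It fails at once if the ball is struck or pressed against the mill with more than 25 N (contact force between ball and mill above 25 N).
It fails at once if the red pointer is shifted (distance of pointer_tip from where it was at the start of the episode above 0.008 m).
It fails at once if a bottle is displaced by more than 30 mm or tipped (distance of any of dropper_1, rinse_bottle from where it was at the start of the episode above 0.03 m or angle between any of dropper_1, rinse_bottle's own z axis and vertical above 0.3 rad).
It also fails if it takes over 58 s, if anything falls off the work surface, if the arm or the gripper's body presses on something with over 40 N, if the wrist force passes 120 N, or if a joint passes its speed limit or range.

## Working session

There is one attempt and no reset: what is moved stays moved. The work goes in short steps, Python scripts to look and compute and a tool call to move; the robot and the scene stay as the last step left them, time stands still between calls to the robot, and variables do not carry over. Pictures are saved under pics/ and viewed, and the job is handed in when it is done.

Besides the shell and the picture viewer there is one more tool, called after "Call:" as name([rows], argument=value, ...), one row to a line, values as JSON. arm_command: Moves the arm, as the interface text tells. Shift numbers are shares of 0.4 m and turn numbers shares of 0.5 rad, none past 1 either way. Its arguments: {"type":"object","properties":{"motion":{"type":"array","items":{"type":"object","properties":{"slide":{"type":"array","items":{"type":"number"}},"turn":{"type":"array","items":{"type":"number"}}}}},"gripper":{"type":"number"},"grip_force":{"type":"number"}},"required":["motion"]}

```bash
mkdir -p pics; ls; python3 - <<'E'
from plant import robot
import cv2
s=robot.read_state()
for k in s: print(k,s[k])
for n in("side","top","wrist"):
    c=robot.read_camera(n); cv2.imwrite(f"pics/{n}0.png",c["pixels"]); print(n,c["intrinsics"].tolist(),c["T"].round(4).tolist())
E
```

```text
pics
t 0.0
q [ 1.12162243e+00  1.31163394e-01  1.48927077e+00 -3.60681092e-05
  1.52300444e+00 -8.54351025e-02]
dq [ 0.00010523 -0.00019921 -0.00079418 -0.00046637 -0.00060264  0.00041069]
joint_torque [-1.35536728e-03 -5.59880698e+01 -4.91736603e+01  7.62802572e-02
  3.63083789e-02 -2.41112293e-04]
tool_pos [0.21336808 0.56053505 0.40369048]
orientation [ 2.58581177e+00  1.78248033e+00 -2.49030272e-03]
force [-0.22390549  0.11663131 -0.7639451 ]
wrist_torque [-0.04886784 -0.02172272 -0.01670874]
opening 0.09323562216670127
side [[497.0756394521844, 0.0, 321.23059260385315], [0.0, 497.0756394521844, 194.043948919247], [0.0, 0.0, 1.0]] [[0.9991, 0.0307, -0.0295, 0.5612], [0.04, -0.4358, 0.8992, -1.0776], [0.0147, -0.8995, -0.4366, 0.5721], [0.0, 0.0, 0.0, 1.0]]
top [[387.7628944002471, 0.0, 321.7783851890817], [0.0, 387.7628944002471, 200.2736578754205], [0.0, 0.0, 1.0]] [[0.1506, -0.9648, 0.2156, 0.3373], [-0.9886, -0.1475, 0.0301, -0.0466], [0.0028, -0.2177, -0.976, 1.0184], [0.0, 0.0, 0.0, 1.0]]
wrist [[332.8947260001895, 0.0, 321.09470792307104], [0.0, 332.8947260001895, 199.05399546766117], [0.0, 0.0, 1.0]] [[0.356, 0.8956, 0.2669, 0.1395], [0.9345, -0.3402, -0.1049, 0.5894], [-0.0031, 0.2867, -0.958, 0.3834], [0.0, 0.0, 0.0, 1.0]]
```

View pics/side0.png

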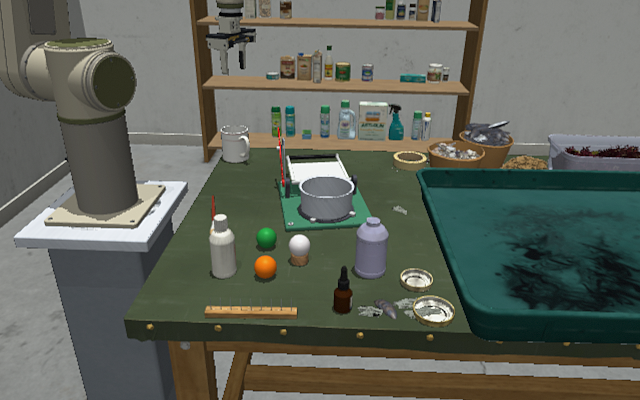

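View pics/top0.png

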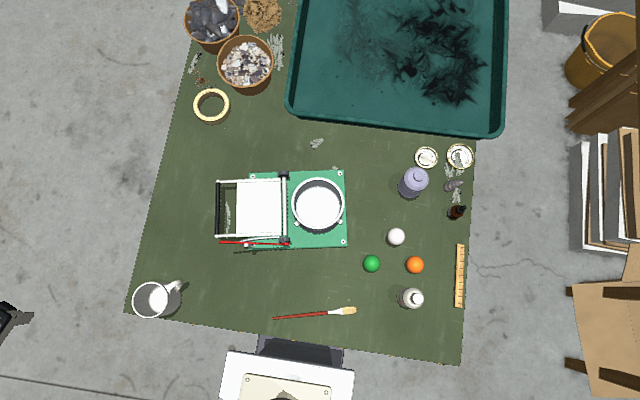

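View pics/wrist0.png

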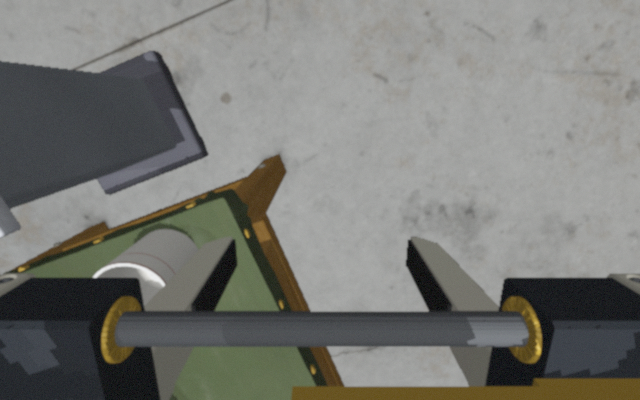

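Balls: white on cork at side (299,243) / top (396,237), green at side (266,239) / top (372,263), and orange at side (265,267) / top (415,265). The white one on the cork ring is meant. The mill is at top (215–347, 170–250). Next I'll confirm this in enlarged crops and measure.

```bash
cat > h.py <<'E'
import numpy as np, cv2
from scipy.spatial.transform import Rotation as R
def ray(c,px):
    d=np.linalg.inv(c["intrinsics"])@np.array([px[0],px[1],1.]); d=c["T"][:3,:3]@d
    return c["T"][:3,3],d/np.linalg.norm(d)
def plane(c,px,z):
    o,d=ray(c,px); return o+d*(z-o[2])/d[2]
def tri(c1,p1,c2,p2):
    o1,d1=ray(c1,p1);o2,d2=ray(c2,p2)
    s=np.linalg.lstsq(np.c_[d1,-d2],o2-o1,rcond=None)[0]
    a=o1+s[0]*d1;b=o2+s[1]*d2
    return (a+b)/2,np.linalg.norm(a-b)
def proj(c,p):
    q=np.linalg.inv(c["T"])@np.r_[p,1]; u=c["intrinsics"]@q[:3]; return u[:2]/u[2]
E
python3 - <<'E'
import cv2,numpy as np
from plant import robot
from h import *
s=cv2.imread('pics/side0.png');t=cv2.imread('pics/top0.png')
cv2.imwrite('pics/s_crop.png',cv2.resize(s[120:280,230:390],None,fx=3.75,fy=3.75,interpolation=cv2.INTER_CUBIC))
cv2.imwrite('pics/t_crop.png',cv2.resize(t[160:280,200:440],None,fx=3.33,fy=3.33,interpolation=cv2.INTER_CUBIC))
cs=robot.read_camera("side");ct=robot.read_camera("top")
def blobs(im,lo,hi,box):
    h=cv2.cvtColor(im,cv2.COLOR_BGR2HSV);m=cv2.inRange(h,lo,hi)
    x0,y0,x1,y1=box;mm=np.zeros_like(m);mm[y0:y1,x0:x1]=m[y0:y1,x0:x1]
    n,l,st,ce=cv2.connectedComponentsWithStats(mm)
    return [(st[i].tolist(),ce[i].round(1).tolist()) for i in range(1,n) if st[i][4]>15]
print(blobs(s,(0,0,110),(180,60,255),(280,225,320,262)))
print(blobs(t,(0,0,110),(180,60,255),(380,222,412,252)))
print('red',blobs(s,(0,150,80),(8,255,255),(260,110,320,210)),blobs(s,(172,150,80),(180,255,255),(260,110,320,210)))
print('red',blobs(t,(0,150,80),(8,255,255),(200,200,300,265)))
print('green',blobs(t,(60,100,60),(90,255,255),(210,160,352,255)))
E
```

```text
[([289, 234, 21, 21, 339], [298.9, 243.8])]
[([388, 222, 9, 4, 16], [392.9, 222.9]), ([388, 222, 20, 23, 289], [396.9, 234.5]), ([380, 224, 7, 21, 45], [383.5, 233.2]), ([397, 242, 15, 10, 69], [404.0, 247.7])]
red [([278, 131, 7, 56, 92], [280.8, 160.8])] []
red [([219, 240, 42, 4, 71], [236.7, 242.0]), ([269, 243, 20, 2, 34], [279.1, 243.5])]
green [([248, 170, 100, 80, 2128], [310.7, 217.0]), ([253, 172, 25, 6, 119], [265.9, 174.6]), ([252, 238, 26, 5, 68], [266.6, 240.2])]
```

View pics/s_crop.png

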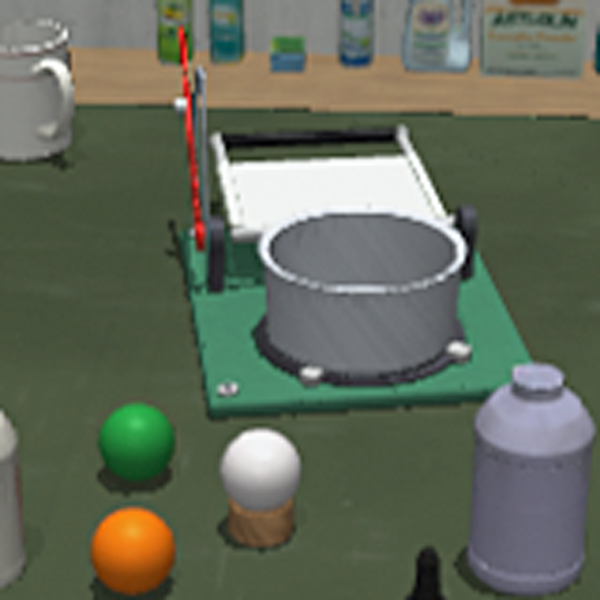

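View pics/t_crop.png

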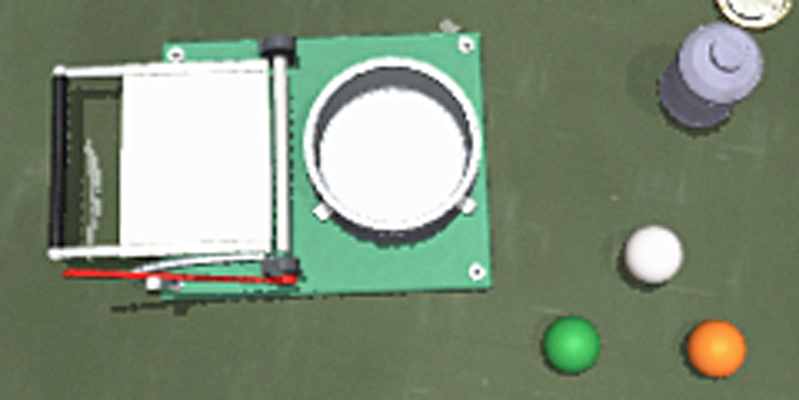

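The crops confirm it: the white ball sits on the cork at side (299,244) / top (396.4,236.6), while green and orange lie on the bench. The black bar runs (217–218, 181–235) in the top view. The red pointer tip is at top (219.5,241.7) / side (278.5,128).

```bash
python3 - <<'E'
from plant import robot
from h import *
cs=robot.read_camera("side");ct=robot.read_camera("top")
P=lambda n,a,b:print(n,*[np.round(x,4) for x in tri(cs,a,ct,b)])
P('ball',(298.9,243.8),(396.4,236.6))
print(plane(cs,(298.9,243.8),.038),plane(ct,(396.4,236.6),.038))
P('rim',(326.5,187),(318,203.2)); print(plane(cs,(326.5,187),.077),plane(ct,(318,203.2),.077))
P('barL',(288.1,157.6),(217.3,235)); P('barR',(337.5,155.7),(218,181.6))
for p in[(217.3,235),(218,181.6)]:print(plane(ct,p,.05))
for p in[(288.1,157.6),(337.5,155.7)]:print(plane(cs,p,.05))
P('tip',(278.5,128),(219.5,241.7));P('ptr base',(283.3,184.8),(288,244.4))
# hinge line silver rod top crop x=281 (y 60..250)
for p in [(284.4,178),(284.4,235)]: print('hinge',plane(ct,p,.055))
P('orange',(265,267),(415,265));P('green',(266,239),(372,263))
P('rinse top',(373,222),(418,174))
for n,p in (('dropper',(457,212)),('dropper',(457,212))):print(n,plane(ct,p,.05))
E
```

```text
ball [ 0.489  -0.2173  0.0408] 0.0007
[ 0.48893493 -0.21274084  0.038     ] [ 0.48907949 -0.21784941  0.038     ]
rim [ 0.5379 -0.0092  0.0722] 0.0009
[ 0.5385642  -0.01906115  0.077     ] [ 0.53646207 -0.0093952   0.077     ]
barL [0.4231 0.2289 0.0493] 0.0007
barR [0.5612 0.2567 0.048 ] 0.0024
[0.42343853 0.22875474 0.05      ]
[0.55954459 0.25587334 0.05      ]
[0.42299046 0.22694087 0.05      ]
[0.56234956 0.25239223 0.05      ]
tip [0.4013 0.193  0.1479] 0.0013
ptr base [0.4279 0.05   0.047 ] 0.0014
hinge [0.59369452 0.0872382  0.055     ]
hinge [0.4482409  0.06195449 0.055     ]
orange [ 0.4273 -0.2753  0.0213] 0.0012
green [ 0.415  -0.1671  0.0191] 0.0009
rinse top [ 0.6359 -0.2406  0.1104] 0.0044
dropper [ 0.57299273 -0.36139181  0.05      ]
dropper [ 0.57299273 -0.36139181  0.05      ]
```

Call:
arm_command([
  {"slide":[0,0,0],"turn":[0,0,-0.223]},
  {"slide":[0,0,0],"turn":[0,0,-0.223]},
  {"slide":[0,0,0],"turn":[0,0,-0.223]},
  {"slide":[0,0,0],"turn":[0,0,-0.223]},
  {"slide":[0,0,0],"turn":[0,0,-0.223]},
], gripper=100, grip_force=15)

```text
t: 0.77
tool_pos: [0.2135, 0.5607, 0.4047]
orientation: [1.989, 2.431, -0.0]
force: [0.2, -0.7, -0.5]
opening: 0.0931
```

```bash
cat > go.py <<'E'
# usage: go.py x y z : remaining move in tool axes (share of 0.4 m) for grasp point target
import sys
from plant import robot
from h import *
s=robot.read_state(); Rm=R.from_rotvec(s["orientation"]).as_matrix()
g=s["tool_pos"]+Rm[:,2]*.167
print("t",round(s["t"],2),"grasp",g.round(4),"open",round(s["opening"],4),"F",np.round(s["force"],1),"q",np.round(s["q"],2))
print("axes x",Rm[:,0].round(3),"y",Rm[:,1].round(3),"z",Rm[:,2].round(3))
if len(sys.argv)>3:
    d=Rm.T@(np.array(list(map(float,sys.argv[1:4])))-g); print("m",d.round(4),"share total",(d/.4).round(3))
E
python3 go.py 0.489 -0.2165 0.16
```

```text
t 0.77 grasp [0.2135 0.5607 0.2377] open 0.0931 F [ 0.2 -0.7 -0.5] q [ 1.12  0.13  1.49 -0.    1.52 -0.65]
axes x [-0.198  0.98  -0.   ] y [ 0.98   0.198 -0.   ] z [-0. -0. -1.]
m [-0.8164  0.1163  0.0778] share total [-2.041  0.291  0.194]
```

Call:
arm_command([
  {"slide":[-0.08,0.058,0],"turn":[0,0,0]},
  {"slide":[-0.08,0.058,0],"turn":[0,0,0]},
  {"slide":[-0.08,0.058,0],"turn":[0,0,0]},
  {"slide":[-0.08,0.058,0],"turn":[0,0,0]},
  {"slide":[-0.08,0.058,0],"turn":[0,0,0]},
])

```text
t: 1.18
tool_pos: [0.359, 0.4247, 0.4049]
orientation: [1.995, 2.426, 0.001]
force: [0.4, 0.9, 0.2]
opening: 0.093
```

Call:
arm_command([
  {"slide":[-0.09,0,0],"turn":[0,0,0]},
  {"slide":[-0.09,0,0],"turn":[0,0,0]},
  {"slide":[-0.09,0,0],"turn":[0,0,0]},
  {"slide":[-0.09,0,0],"turn":[0,0,0]},
  {"slide":[-0.09,0,0],"turn":[0,0,0]},
])

```text
t: 1.6
tool_pos: [0.3927, 0.2478, 0.4048]
orientation: [1.996, 2.426, 0.0]
force: [0.0, -0.5, -0.1]
opening: 0.0931
```

Call:
arm_command([
  {"slide":[-0.09,0,0],"turn":[0,0,0]},
  {"slide":[-0.09,0,0],"turn":[0,0,0]},
  {"slide":[-0.09,0,0],"turn":[0,0,0]},
  {"slide":[-0.09,0,0],"turn":[0,0,0]},
  {"slide":[-0.09,0,0],"turn":[0,0,0]},
])

```text
t: 2.02
tool_pos: [0.4273, 0.0711, 0.405]
orientation: [1.996, 2.426, 0.001]
force: [0.2, 0.1, -0.4]
opening: 0.0933
```

Call:
arm_command([
  {"slide":[-0.09,0,0],"turn":[0,0,0]},
  {"slide":[-0.09,0,0],"turn":[0,0,0]},
  {"slide":[-0.09,0,0],"turn":[0,0,0]},
  {"slide":[-0.09,0,0],"turn":[0,0,0]},
  {"slide":[-0.09,0,0],"turn":[0,0,0]},
])

```text
t: 2.43
tool_pos: [0.462, -0.1057, 0.405]
orientation: [1.996, 2.425, 0.001]
force: [-0.2, -0.5, -0.7]
opening: 0.0929
```

```bash
python3 go.py 0.489 -0.2165 0.16
```

```text
t 2.43 grasp [ 0.4621 -0.1057  0.238 ] open 0.0929 F [-0.2 -0.5 -0.7] q [-0.33 -0.22  1.83  0.    1.53 -2.1 ]
axes x [-0.192  0.981 -0.   ] y [0.981 0.192 0.001] z [ 0.001 -0.    -1.   ]
m [-0.1138  0.005   0.0781] share total [-0.285  0.013  0.195]
```

Call:
arm_command([
  {"slide":[-0.057,0.003,0],"turn":[0,0,0]},
  {"slide":[-0.057,0.003,0],"turn":[0,0,0]},
  {"slide":[-0.057,0.003,0.065],"turn":[0,0,0]},
  {"slide":[-0.057,0.002,0.065],"turn":[0,0,0]},
  {"slide":[-0.057,0.002,0.065],"turn":[0,0,0]},
])

```text
t: 2.85
tool_pos: [0.4893, -0.216, 0.3265]
orientation: [1.995, 2.424, 0.001]
force: [0.8, -0.0, 0.1]
opening: 0.0931
```

Call:
arm_command([
  {"slide":[0,0,0]},
  {"slide":[0,0,0]},
  {"slide":[0,0,0]},
  {"slide":[0,0,0]},
  {"slide":[0,0,0]},
])

```text
invalid input at $.motion[0]: expected keys slide, turn
```

```bash
python3 go.py 0.489 -0.2165 0.041; python3 - <<'E'
from plant import robot
from h import *
for n in("side","wrist","top"):
    c=robot.read_camera(n); cv2.imwrite(f"pics/{n}1.png",c["pixels"])
    if n=="wrist":
        print(proj(c,[.489,-.2165,.038]))
E
```

```text
t 2.85 grasp [ 0.4896 -0.2162  0.1595] open 0.0931 F [ 0.8 -0.   0.1] q [-0.51  0.    1.76  0.    1.37 -2.28]
axes x [-0.192  0.981 -0.001] y [0.981 0.192 0.002] z [ 0.002 -0.001 -1.   ]
m [-0.     -0.0009  0.1185] share total [-0.    -0.002  0.296]
[322.18949241 203.53170712]
```

View pics/wrist1.png

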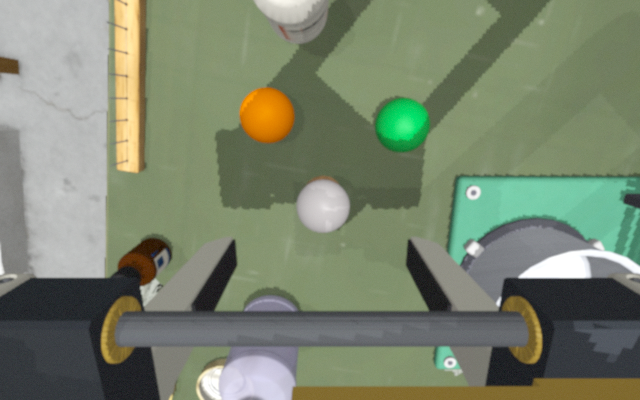

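View pics/side1.png

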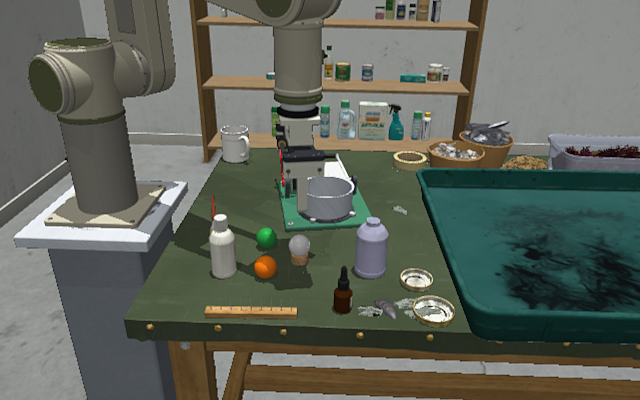

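The wrist view shows the white ball at (323,206), against a prediction of (322,203.5). It sits centred between the fingers, and the other balls are clear. I'll descend now.

Call:
arm_command([
  {"slide":[0,0.002,0.07],"turn":[0,0,0]},
  {"slide":[0,0,0.07],"turn":[0,0,0]},
  {"slide":[0,0,0.07],"turn":[0,0,0]},
  {"slide":[0,0,0.056],"turn":[0,0,0]},
  {"slide":[0,0,0.03],"turn":[0,0,0]},
])

```text
t: 3.42
tool_pos: [0.4895, -0.2134, 0.2071]
orientation: [-1.994, -2.425, -0.0]
force: [0.3, 0.3, -0.2]
opening: 0.0932
```

Call:
arm_command([
  {"slide":[0,0,0],"turn":[0,0,0]},
  {"slide":[0,0,0],"turn":[0,0,0]},
  {"slide":[0,0,0],"turn":[0,0,0]},
  {"slide":[0,0,0],"turn":[0,0,0]},
  {"slide":[0,0,0],"turn":[0,0,0]},
], gripper=0, grip_force=12)

```text
t: 3.83
tool_pos: [0.4907, -0.2149, 0.2102]
orientation: [1.994, 2.424, 0.001]
force: [-0.3, -0.6, 0.5]
opening: 0.0644
```

Call:
arm_command([
  {"slide":[0,0,0],"turn":[0,0,0]},
  {"slide":[0,0,0],"turn":[0,0,0]},
  {"slide":[0,0,0],"turn":[0,0,0]},
  {"slide":[0,0,0],"turn":[0,0,0]},
  {"slide":[0,0,0],"turn":[0,0,0]},
])

```text
t: 4.25
tool_pos: [0.4902, -0.2151, 0.209]
orientation: [1.995, 2.424, -0.0]
force: [0.5, -3.6, 3.0]
opening: 0.0437
```

```bash
python3 go.py 0.489 -0.2165 0.041
```

```text
t 4.25 grasp [ 0.4904 -0.2153  0.042 ] open 0.0437 F [ 0.5 -3.6  3. ] q [-0.51  0.14  1.85 -0.    1.15 -2.27]
axes x [-0.192  0.981 -0.001] y [0.981 0.192 0.001] z [ 0.001 -0.001 -1.   ]
m [-0.0009 -0.0016  0.001 ] share total [-0.002 -0.004  0.002]
```

Call:
arm_command([
  {"slide":[0,0,-0.02],"turn":[0,0,0]},
  {"slide":[0,0,-0.06],"turn":[0,0,0]},
  {"slide":[0,0,-0.08],"turn":[0,0,0]},
  {"slide":[0,0,-0.08],"turn":[0,0,0]},
  {"slide":[0,0,-0.06],"turn":[0,0,0]},
])

```text
t: 4.67
tool_pos: [0.4899, -0.2143, 0.3309]
orientation: [1.996, 2.426, 0.001]
force: [1.1, -0.5, -1.0]
opening: 0.0432
```

```bash
python3 go.py 0.539 -0.0095 0.16; python3 - <<'E'
from plant import robot
from h import *
t=cv2.imread('pics/top0.png');s=cv2.imread('pics/side0.png')
# refine pot: bright rim pixels top view -> ellipse
g=t[165:240,285:352]; h=cv2.cvtColor(g,cv2.COLOR_BGR2HSV)
m=cv2.inRange(h,(0,0,0),(180,80,255)); m[:, :6]=0
m=cv2.morphologyEx(m,cv2.MORPH_OPEN,np.ones((3,3)))
cs=max(cv2.findContours(m,0,1)[0],key=cv2.contourArea); hull=cv2.convexHull(cs)
print(cv2.boundingRect(cs),cv2.fitEllipse(hull))
E
```

```text
t 4.67 grasp [ 0.49   -0.2142  0.1639] open 0.0432 F [ 1.1 -0.5 -1. ] q [-0.51  0.    1.76  0.    1.38 -2.27]
axes x [-0.193  0.981  0.   ] y [0.981 0.193 0.001] z [ 0.001  0.    -1.   ]
m [0.1914 0.0876 0.004 ] share total [0.479 0.219 0.01 ]
(6, 12, 54, 56) ((32.53453063964844, 40.007057189941406), (55.398521423339844, 57.01321029663086), 178.06459045410156)
```

Call:
arm_command([
  {"slide":[0.07,0.035,0],"turn":[0,0,0]},
  {"slide":[0.09,0.04,0],"turn":[0,0,0]},
  {"slide":[0.09,0.04,0],"turn":[0,0,0]},
  {"slide":[0.09,0.04,0],"turn":[0,0,0]},
  {"slide":[0.09,0.04,0],"turn":[0,0,0]},
])

```text
t: 5.08
tool_pos: [0.533, -0.0288, 0.3285]
orientation: [-1.996, -2.424, 0.0]
force: [0.3, -0.5, -0.5]
opening: 0.0431
```

Call:
arm_command([
  {"slide":[0.049,0.023,0],"turn":[0,0,0]},
  {"slide":[0,0,0],"turn":[0,0,0]},
  {"slide":[0,0,0],"turn":[0,0,0]},
  {"slide":[0,0,0],"turn":[0,0,0]},
  {"slide":[0,0,0],"turn":[0,0,0]},
])

```text
t: 5.5
tool_pos: [0.5383, -0.0107, 0.3282]
orientation: [-1.997, -2.424, 0.001]
force: [0.2, -0.5, -0.8]
opening: 0.0434
```

```bash
python3 go.py 0.539 -0.0095 0.042; python3 - <<'E'
from plant import robot
from h import *
for n in("side","wrist"):
    c=robot.read_camera(n); cv2.imwrite(f"pics/{n}2.png",c["pixels"])
    print(n,proj(c,[.539,-.0095,.077]),proj(c,[.539,-.0095,.016]))
E
```

```text
t 5.5 grasp [ 0.5382 -0.0107  0.1612] open 0.0434 F [ 0.2 -0.5 -0.8] q [-0.12  0.01  1.75 -0.    1.38 -1.88]
axes x [-0.191  0.981 -0.   ] y [ 0.981  0.191 -0.001] z [-0.001 -0.    -1.   ]
m [0.001  0.0011 0.1192] share total [0.003 0.003 0.298]
side [326.80672802 185.29780066] [326.31328729 208.14797907]
wrist [322.73907593 213.71469534] [322.53679039 191.71860745]
```

View pics/wrist2.png

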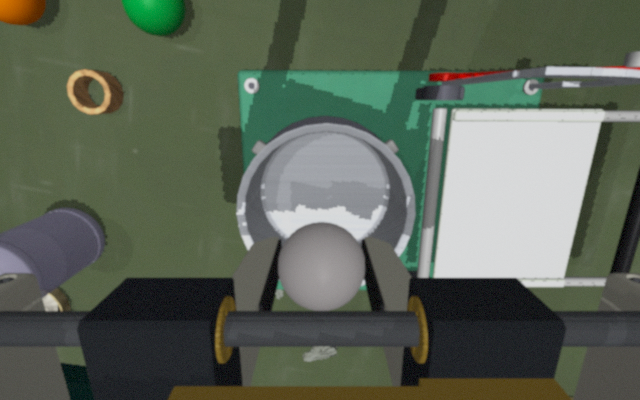

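View pics/side2.png

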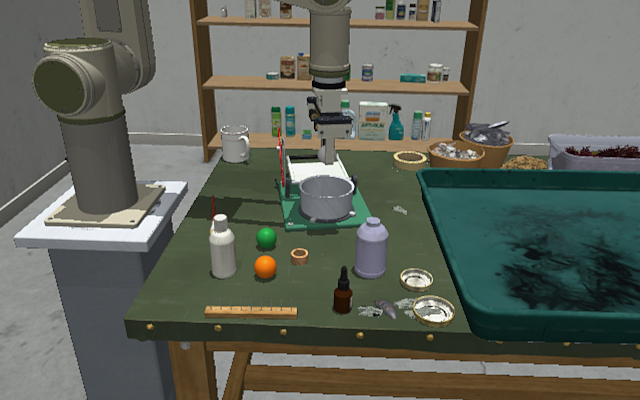

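Wrist view: ball held at (323,265), pot floor centre about (325,190), rim spanning u 237–415. That puts the pot about 2 mm further along tool x than predicted. I'll lower it with that correction.

Call:
arm_command([
  {"slide":[0.008,0.002,0.05],"turn":[0,0,0]},
  {"slide":[0,0,0.06],"turn":[0,0,0]},
  {"slide":[0,0,0.06],"turn":[0,0,0]},
  {"slide":[0,0,0.06],"turn":[0,0,0]},
  {"slide":[0,0,0.04],"turn":[0,0,0]},
])

```text
t: 6.02
tool_pos: [0.5377, -0.0074, 0.2179]
orientation: [-1.997, -2.423, 0.002]
force: [-0.2, 0.1, -1.4]
opening: 0.0434
```

Call:
arm_command([
  {"slide":[0,0,0.01],"turn":[0,0,0]},
  {"slide":[0,0,0],"turn":[0,0,0]},
  {"slide":[0,0,0],"turn":[0,0,0]},
  {"slide":[0,0,0],"turn":[0,0,0]},
  {"slide":[0,0,0],"turn":[0,0,0]},
])

```text
t: 6.43
tool_pos: [0.5396, -0.0067, 0.2181]
orientation: [1.995, 2.424, 0.002]
force: [0.4, 0.9, -1.6]
opening: 0.0434
```

```bash
python3 go.py 0.539 -0.0095 0.042
```

```text
t 6.43 grasp [ 0.54   -0.0067  0.0511] open 0.0434 F [ 0.4  0.9 -1.6] q [-0.11  0.14  1.83 -0.    1.16 -1.87]
axes x [-0.192  0.981 -0.001] y [0.981 0.192 0.003] z [ 0.003 -0.    -1.   ]
m [-0.0025 -0.0016  0.0091] share total [-0.006 -0.004  0.023]
```

Call:
arm_command([
  {"slide":[0,0,0.004],"turn":[0,0,0]},
  {"slide":[0,0,0.004],"turn":[0,0,0]},
  {"slide":[0,0,0.004],"turn":[0,0,0]},
  {"slide":[0,0,0.003],"turn":[0,0,0]},
  {"slide":[0,0,0],"turn":[0,0,0]},
])

```text
t: 6.85
tool_pos: [0.5388, -0.0064, 0.2104]
orientation: [1.996, 2.426, 0.0]
force: [-0.3, 0.6, 0.5]
opening: 0.0434
```

```bash
python3 go.py 0.539 -0.0095 0.042
```

```text
t 6.85 grasp [ 0.5389 -0.0064  0.0434] open 0.0434 F [-0.3  0.6  0.5] q [-0.11  0.15  1.84  0.    1.15 -1.87]
axes x [-0.193  0.981  0.   ] y [0.981 0.193 0.   ] z [ 0.  0. -1.]
m [-0.0031 -0.0005  0.0014] share total [-0.008 -0.001  0.004]
```

Call:
arm_command([
  {"slide":[0,0,0.002],"turn":[0,0,0]},
  {"slide":[0,0,0.001],"turn":[0,0,0]},
  {"slide":[0,0,0],"turn":[0,0,0]},
  {"slide":[0,0,0],"turn":[0,0,0]},
  {"slide":[0,0,0],"turn":[0,0,0]},
])

```text
t: 7.27
tool_pos: [0.5393, -0.0063, 0.2102]
orientation: [1.995, 2.425, 0.002]
force: [-2.8, 1.6, 6.5]
opening: 0.0432
```

```bash
python3 go.py 0.539 -0.0095 0.042
```

```text
t 7.27 grasp [ 0.5395 -0.0063  0.0432] open 0.0432 F [-2.8  1.6  6.5] q [-0.11  0.15  1.84  0.    1.15 -1.87]
axes x [-0.193  0.981 -0.   ] y [0.981 0.193 0.001] z [ 0.001  0.    -1.   ]
m [-0.003  -0.0011  0.0012] share total [-0.008 -0.003  0.003]
```

The ball is touching the floor at 6.5 N, so I'll release it.

Call:
arm_command([
  {"slide":[0,0,-0.001],"turn":[0,0,0]},
  {"slide":[0,0,0],"turn":[0,0,0]},
  {"slide":[0,0,0],"turn":[0,0,0]},
  {"slide":[0,0,0],"turn":[0,0,0]},
  {"slide":[0,0,0],"turn":[0,0,0]},
], gripper=62)

```text
t: 7.68
tool_pos: [0.5386, -0.0065, 0.2093]
orientation: [-1.996, -2.426, 0.0]
force: [0.0, 0.1, 0.3]
opening: 0.0576
```

Call:
arm_command([
  {"slide":[0,0,0],"turn":[0,0,0]},
  {"slide":[0,0,0],"turn":[0,0,0]},
  {"slide":[0,0,-0.02],"turn":[0,0,0]},
  {"slide":[0,0,-0.04],"turn":[0,0,0]},
  {"slide":[0,0,-0.06],"turn":[0,0,0]},
])

```text
t: 8.1
tool_pos: [0.5376, -0.0063, 0.2563]
orientation: [-1.994, -2.423, 0.004]
force: [-0.1, 0.6, -0.1]
opening: 0.0576
```

Call:
arm_command([
  {"slide":[0,0,-0.07],"turn":[0,0,0]},
  {"slide":[0,0,-0.07],"turn":[0,0,0]},
  {"slide":[0,0,-0.07],"turn":[0,0,0]},
  {"slide":[0,0,-0.03],"turn":[0,0,0]},
  {"slide":[0,0,0],"turn":[0,0,0]},
])

```text
t: 8.52
tool_pos: [0.5399, -0.0065, 0.3579]
orientation: [1.992, 2.421, 0.006]
force: [0.4, 0.4, -0.8]
opening: 0.0573
```

```bash
python3 go.py 0.492 0.2425 0.16; python3 - <<'E'
from plant import robot
from h import *
for n in("side","wrist","top"):
    c=robot.read_camera(n); cv2.imwrite(f"pics/{n}3.png",c["pixels"])
    print(n,proj(c,[.539,-.0075,.039]), proj(c,[.492,.2425,.05]))
E
```

```text
t 8.52 grasp [ 0.5411 -0.0067  0.1909] open 0.0573 F [ 0.4  0.4 -0.8] q [-0.11 -0.01  1.72 -0.    1.42 -1.87]
axes x [-0.193  0.981 -0.002] y [0.981 0.193 0.007] z [ 0.007 -0.001 -1.   ]
m [ 0.254  -0.0004  0.0303] share total [ 0.635 -0.001  0.076]
side [326.52205541 199.28130238] [312.78374831 156.27113424]
wrist [320.56591691 187.8962627 ] [607.74705886 193.42968239]
top [317.52355575 205.23821675] [217.62536051 207.68774163]
```

View pics/wrist3.png

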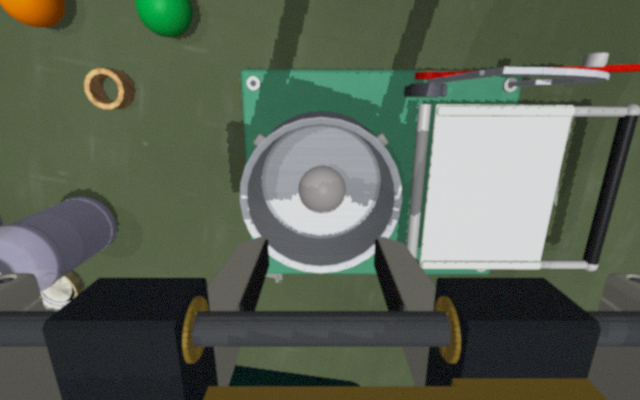

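Ball rests at (322,189), centred in the pot at (322,188), and the shield is still down. The bar runs (628,112)–(593,262), as predicted. Moving over to it.

Call:
arm_command([
  {"slide":[0.07,0,0],"turn":[0,0,0]},
  {"slide":[0.09,0,0],"turn":[0,0,0]},
  {"slide":[0.09,0,0],"turn":[0,0,0]},
  {"slide":[0.09,0,0],"turn":[0,0,0]},
  {"slide":[0.09,0,0],"turn":[0,0,0]},
], gripper=48)

```text
t: 9.08
tool_pos: [0.5043, 0.1635, 0.3507]
orientation: [-1.995, -2.423, 0.005]
force: [-0.7, 0.3, 0.0]
opening: 0.0446
```

Call:
arm_command([
  {"slide":[0.09,0,0],"turn":[0,0,0]},
  {"slide":[0.08,0,0],"turn":[0,0,0]},
  {"slide":[0.035,0,0.06],"turn":[0,0,0]},
  {"slide":[0,0,0.06],"turn":[0,0,0]},
  {"slide":[0,0,0],"turn":[0,0,0]},
])

```text
t: 9.5
tool_pos: [0.4868, 0.2429, 0.2978]
orientation: [-1.99, -2.424, 0.016]
force: [-1.6, -0.3, -1.2]
opening: 0.0447
```

```bash
python3 go.py 0.492 0.2425 0.052; python3 - <<'E'
from plant import robot
from h import *
for n in("side","wrist","top"):
    c=robot.read_camera(n); cv2.imwrite(f"pics/{n}4.png",c["pixels"])
    ym=np.array([-.195,.981,0]);xm=np.array([.981,.195,0]);b=np.array([.492,.2425,.05])
    print(n,proj(c,b),proj(c,b-.064*xm),proj(c,b+.064*xm))
E
```

```text
t 9.5 grasp [0.485  0.2422 0.1308] open 0.0447 F [-1.6 -0.3 -1.2] q [ 0.37  0.06  1.76 -0.    1.33 -1.4 ]
axes x [-0.195  0.981 -0.002] y [ 0.981  0.195 -0.012] z [-0.011 -0.004 -1.   ]
m [-0.0009  0.0079  0.0787] share total [-0.002  0.02   0.197]
side [312.78374831 156.27113424] [290.40070823 157.26050338] [334.87280378 155.29475973]
wrist [320.62349817 221.43898909] [320.44433407 132.99150442] [320.77848219 297.9495552 ]
top [217.62536051 207.68774163] [217.28601963 232.659178  ] [217.95526996 183.41034532]
```

View pics/wrist4.png

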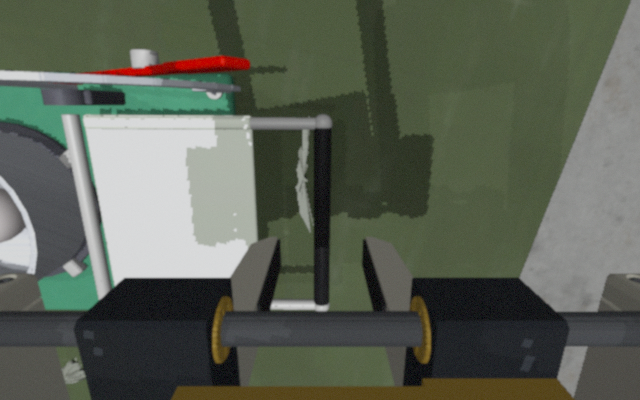

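View pics/side4.png

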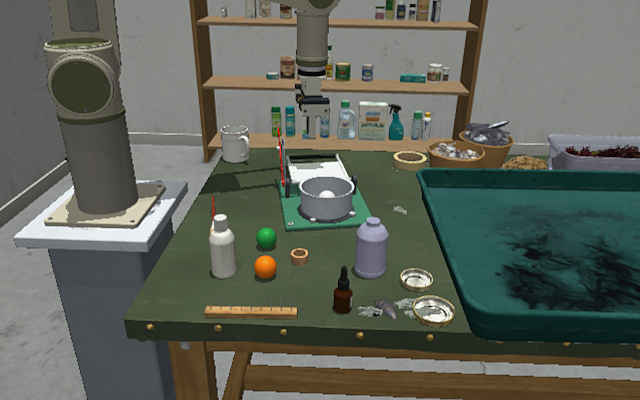

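The bar lies at u≈321, v 120–303, centred between the fingers. The ball is in the pot, and the red pointer at (170–248, 65) is well clear. Descending and gripping.

Call:
arm_command([
  {"slide":[0,0.01,0.04],"turn":[0,0,0]},
  {"slide":[0,0.006,0.05],"turn":[0,0,0]},
  {"slide":[0,0,0.05],"turn":[0,0,0]},
  {"slide":[0,0,0.04],"turn":[0,0,0]},
  {"slide":[0,0,0.02],"turn":[0,0,0]},
])

```text
t: 10.07
tool_pos: [0.4963, 0.2431, 0.2247]
orientation: [-1.998, -2.424, 0.001]
force: [-0.8, 1.0, -0.8]
opening: 0.0451
```

Call:
arm_command([
  {"slide":[0,0,0],"turn":[0,0,0]},
  {"slide":[0,0,0],"turn":[0,0,0]},
  {"slide":[0,0,0],"turn":[0,0,0]},
  {"slide":[0,0,0],"turn":[0,0,0]},
  {"slide":[0,0,0],"turn":[0,0,0]},
], gripper=0, grip_force=15)

```text
t: 10.48
tool_pos: [0.4967, 0.2442, 0.2269]
orientation: [1.996, 2.425, 0.003]
force: [-0.0, -0.2, 0.2]
opening: 0.0159
```

Call:
arm_command([
  {"slide":[0,0,0],"turn":[0,0,0]},
  {"slide":[0,0,0],"turn":[0,0,0]},
  {"slide":[0,0,0],"turn":[0,0,0]},
  {"slide":[0,0,0],"turn":[0,0,0]},
  {"slide":[0,0,0],"turn":[0,0,0]},
])

```text
t: 10.9
tool_pos: [0.4966, 0.2441, 0.2266]
orientation: [1.995, 2.425, 0.002]
force: [-0.1, -1.8, 5.6]
opening: 0.0115
```

```bash
python3 go.py 0.492 0.2425 0.050
```

```text
t 10.9 grasp [0.4969 0.2442 0.0596] open 0.0115 F [-0.1 -1.8  5.6] q [ 0.36  0.16  1.79 -0.    1.19 -1.4 ]
axes x [-0.193  0.981 -0.   ] y [0.981 0.193 0.002] z [ 0.002  0.    -1.   ]
m [-0.0007 -0.0051  0.0096] share total [-0.002 -0.013  0.024]
```

The bar is held about 9 mm below the grasp point, near the tips. I'll regrip lower.

Call:
arm_command([
  {"slide":[0,0,0],"turn":[0,0,0]},
  {"slide":[0,0,0],"turn":[0,0,0]},
  {"slide":[0,0,0.008],"turn":[0,0,0]},
  {"slide":[0,0,0.008],"turn":[0,0,0]},
  {"slide":[0,0,0.006],"turn":[0,0,0]},
], gripper=35)

```text
t: 11.32
tool_pos: [0.4958, 0.244, 0.2159]
orientation: [-1.996, -2.425, 0.001]
force: [0.2, -0.5, -0.2]
opening: 0.0323
```

Call:
arm_command([
  {"slide":[0,0,0],"turn":[0,0,0]},
  {"slide":[0,0,0],"turn":[0,0,0]},
  {"slide":[0,0,0],"turn":[0,0,0]},
  {"slide":[0,0,0],"turn":[0,0,0]},
  {"slide":[0,0,0],"turn":[0,0,0]},
], gripper=0, grip_force=20)

```text
t: 11.73
tool_pos: [0.4962, 0.244, 0.2168]
orientation: [1.996, 2.426, 0.0]
force: [-0.2, -0.7, -0.9]
opening: 0.0109
```

Call:
arm_command([
  {"slide":[0,0,0],"turn":[0,0,0]},
  {"slide":[0,0,0],"turn":[0,0,0]},
  {"slide":[0,0,0],"turn":[0,0,0]},
  {"slide":[0,0,0],"turn":[0,0,0]},
  {"slide":[0,0,0],"turn":[0,0,0]},
])

```text
t: 12.15
tool_pos: [0.4962, 0.244, 0.2168]
orientation: [1.996, 2.426, 0.0]
force: [1.6, 0.0, -0.6]
opening: 0.0113
```

```bash
python3 go.py 0.492 0.2425 0.050; python3 - <<'E'
from plant import robot
from h import *
c=robot.read_camera("side"); cv2.imwrite("pics/side5.png",cv2.resize(c["pixels"][100:260,230:390],None,fx=3.75,fy=3.75,interpolation=cv2.INTER_CUBIC))
E
```

```text
t 12.15 grasp [0.4962 0.244  0.0498] open 0.0113 F [ 1.6  0.  -0.6] q [ 0.36  0.18  1.79 -0.    1.17 -1.4 ]
axes x [-0.192  0.981  0.   ] y [0.981 0.192 0.   ] z [ 0.  0. -1.]
m [-0.0007 -0.0044 -0.0002] share total [-0.002 -0.011 -0.   ]
```

View pics/side5.png

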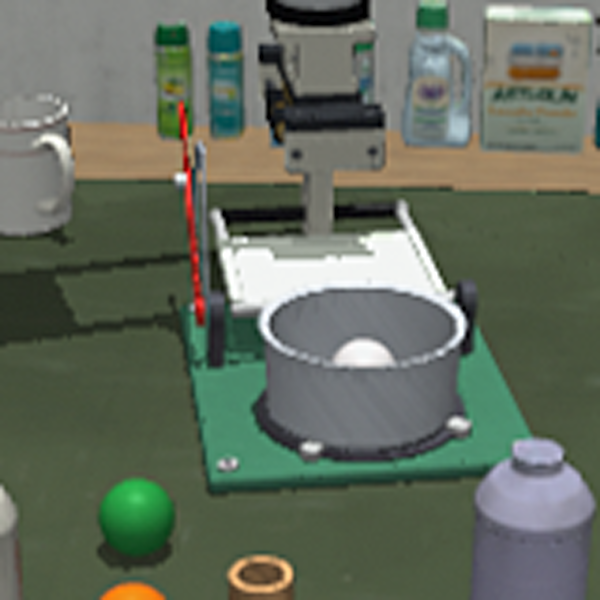

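Grip is centred on the bar at mid-height and the ball shows in the pot at crop (365,355). Lifting along the hinge arc, 0.04 rad per row.

Call:
arm_command([
  {"slide":[-0.017,0,-0.0167],"turn":[0,0.08,0]},
  {"slide":[-0.017,0,-0.0167],"turn":[0,0.08,0]},
  {"slide":[-0.017,0,-0.0167],"turn":[0,0.08,0]},
  {"slide":[-0.017,0,-0.0167],"turn":[0,0.08,0]},
  {"slide":[-0.017,0,-0.0167],"turn":[0,0.08,0]},
])

```text
t: 12.62
tool_pos: [0.5032, 0.2079, 0.2476]
orientation: [-1.893, -2.301, -0.192]
force: [0.5, -1.7, -1.7]
opening: 0.0112
```

```bash
python3 go.py ; python3 - <<'E'
from plant import robot
from h import *
c=robot.read_camera("side"); cv2.imwrite("pics/side6.png",cv2.resize(c["pixels"][100:260,230:390],None,fx=3.75,fy=3.75,interpolation=cv2.INTER_CUBIC))
E
```

```text
t 12.62 grasp [0.4968 0.2407 0.084 ] open 0.0112 F [ 0.5 -1.7 -1.7] q [ 0.23  0.1   1.82  0.22  1.22 -1.61]
axes x [-0.189  0.961  0.2  ] y [0.981 0.193 0.   ] z [-0.038  0.197 -0.98 ]
```

View pics/side6.png

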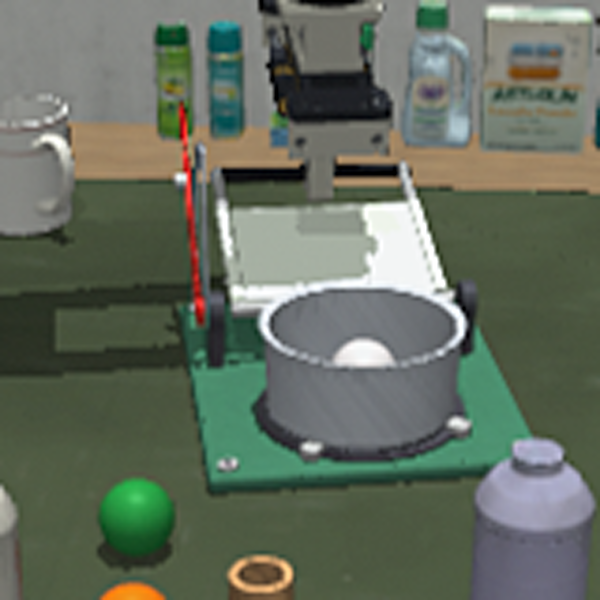

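Shield at about 0.2 rad and following the tool cleanly, with force near zero. Continuing to about 0.6.

Call:
arm_command([
  {"slide":[-0.017,0,-0.0167],"turn":[0,0.08,0]},
  {"slide":[-0.017,0,-0.0167],"turn":[0,0.08,0]},
  {"slide":[-0.017,0,-0.0167],"turn":[0,0.08,0]},
  {"slide":[-0.017,0,-0.0167],"turn":[0,0.08,0]},
  {"slide":[-0.017,0,-0.0167],"turn":[0,0.08,0]},
])

```text
t: 13.08
tool_pos: [0.5112, 0.167, 0.27]
orientation: [-1.785, -2.17, -0.363]
force: [-0.6, -0.9, -1.7]
opening: 0.0116
```

Call:
arm_command([
  {"slide":[-0.017,0,-0.0167],"turn":[0,0.08,0]},
  {"slide":[-0.017,0,-0.0167],"turn":[0,0.08,0]},
  {"slide":[-0.017,0,-0.0167],"turn":[0,0.08,0]},
  {"slide":[-0.017,0,-0.0167],"turn":[0,0.08,0]},
  {"slide":[-0.017,0,-0.0167],"turn":[0,0.08,0]},
])

```text
t: 13.5
tool_pos: [0.52, 0.1223, 0.2838]
orientation: [-1.671, -2.031, -0.517]
force: [-0.2, -0.5, -1.7]
opening: 0.0114
```

Call:
arm_command([
  {"slide":[0,0,0],"turn":[0,0,0]},
  {"slide":[0,0,0],"turn":[0,0,0]},
  {"slide":[0,0,0],"turn":[0,0,0]},
  {"slide":[0,0,0],"turn":[0,0,0]},
  {"slide":[0,0,0],"turn":[0,0,0]},
])

```text
t: 13.92
tool_pos: [0.5198, 0.1229, 0.2836]
orientation: [-1.672, -2.033, -0.516]
force: [-0.3, -0.4, -1.1]
opening: 0.0113
```

```bash
python3 go.py ; python3 - <<'E'
from plant import robot
from h import *
for n,(y0,y1,x0,x1) in dict(side=(90,250,230,390),top=(160,280,200,440),wrist=(0,400,0,640)).items():
    c=robot.read_camera(n); cv2.imwrite(f"pics/{n}7_full.png",c["pixels"])
    f=600/(x1-x0) if n!="top" else 3.33
    cv2.imwrite(f"pics/{n}7.png",cv2.resize(c["pixels"][y0:y1,x0:x1],None,fx=f,fy=f,interpolation=cv2.INTER_CUBIC))
E
```

```text
t 13.92 grasp [0.5017 0.2152 0.1456] open 0.0113 F [-0.3 -0.4 -1.1] q [-0.06  0.1   1.81  0.58  1.43 -1.97]
axes x [-0.16   0.811  0.563] y [ 0.981  0.193 -0.   ] z [-0.109  0.553 -0.826]
```

View pics/side7.png

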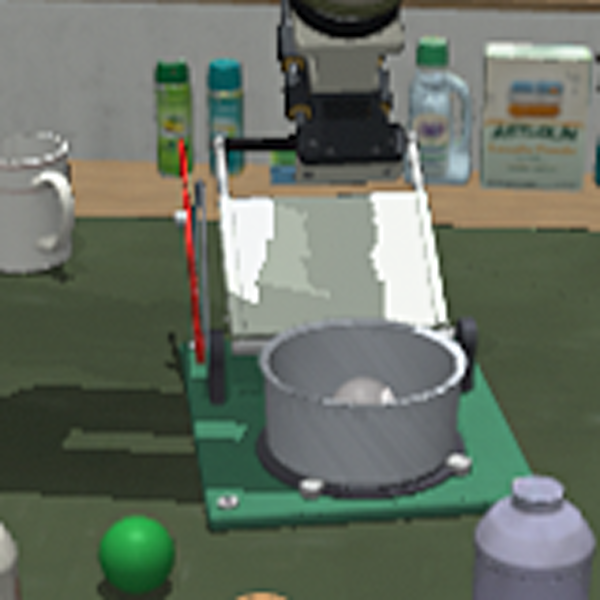

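View pics/top7.png

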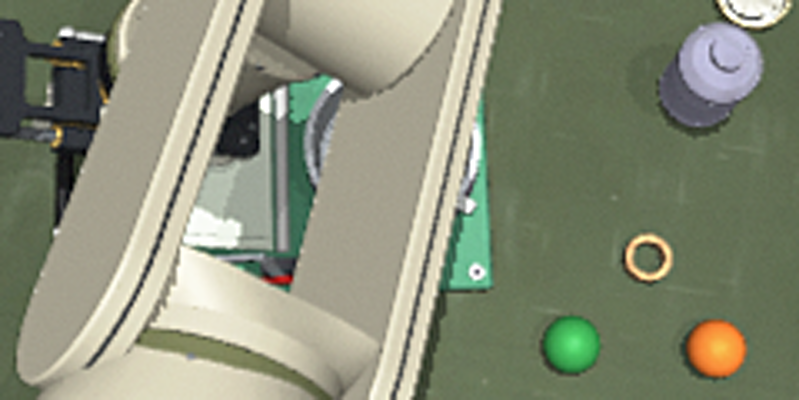

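View pics/wrist7.png

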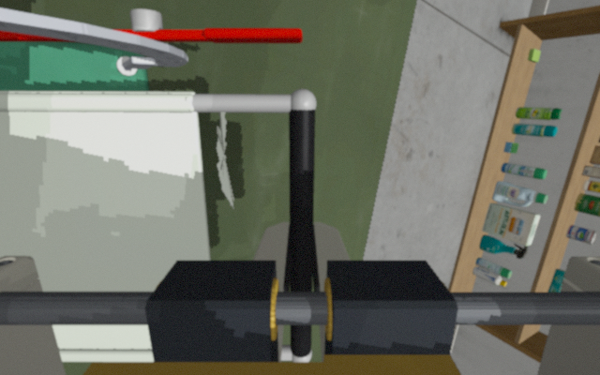

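Shield now at about 0.6 rad: bar corner at side (288.4,127.9), pointer tip at side (278.5,127.9), and both at u≈321–322 in the wrist view. Checking more finely with both views.

```bash
python3 - <<'E'
from plant import robot
from h import *
cs=robot.read_camera("side");cw=robot.read_camera("wrist")
a=tri(cs,(278.5,127.9),cw,(321,37.3));b=tri(cs,(288.4,127.9),cw,(322.1,106.7));print(a,b)
ym=np.array([-.194,.981,0]);h=np.array([.525,.0756,.05])
for p in(a[0],b[0]): d=p-h; print(np.arctan2(d[2],d@ym),np.hypot(d[2],d@ym))
# visible pointer in side view: angle check via hinge-plane intersection
s=cs["pixels"];w=cw["pixels"]
cv2.imwrite("pics/a.png",cv2.resize(np.hstack([cv2.resize(s[115:150,265:305],(400,350),interpolation=0),cv2.resize(w[20:125,260:380],(400,350),interpolation=0)]),None,fx=1,fy=1))
E
```

```text
(array([0.40172267, 0.19345579, 0.14819959]), np.float64(0.00047425369552509797)) (array([0.42742306, 0.20016537, 0.14664858]), np.float64(0.0009083479438788657))
0.6132561116017696 0.17062365766080373
0.6004696725009621 0.17105032840246645
```

View pics/a.png

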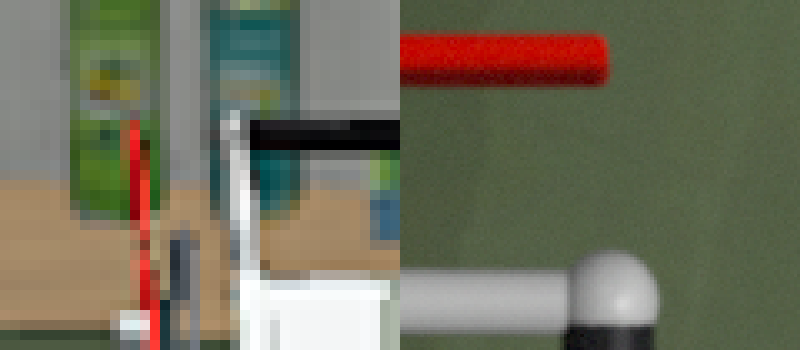

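The pointer reads 0.613 rad and the bar about 0.59–0.60. I'll add a 0.015 rad trim, then do a final check.

Call:
arm_command([
  {"slide":[-0.006,0,-0.006],"turn":[0,0.03,0]},
  {"slide":[0,0,0],"turn":[0,0,0]},
  {"slide":[0,0,0],"turn":[0,0,0]},
  {"slide":[0,0,0],"turn":[0,0,0]},
  {"slide":[0,0,0],"turn":[0,0,0]},
])

```text
t: 14.58
tool_pos: [0.5206, 0.1191, 0.2843]
orientation: [-1.663, -2.021, -0.528]
force: [-0.4, -1.1, -1.8]
opening: 0.0112
```

Call:
arm_command([
  {"slide":[0,0,0],"turn":[0,0,0]},
  {"slide":[0,0,0],"turn":[0,0,0]},
  {"slide":[0,0,0],"turn":[0,0,0]},
  {"slide":[0,0,0],"turn":[0,0,0]},
  {"slide":[0,0,0],"turn":[0,0,0]},
])

```text
t: 15.0
tool_pos: [0.5206, 0.1191, 0.2843]
orientation: [-1.663, -2.021, -0.528]
force: [-1.0, -2.5, -2.6]
opening: 0.0113
```

```bash
python3 go.py ; python3 - <<'E'
from plant import robot
from h import *
c=robot.read_camera("side"); cv2.imwrite("pics/side8.png",cv2.resize(c["pixels"][90:250,230:390],None,fx=3.75,fy=3.75,interpolation=cv2.INTER_CUBIC))
E
```

```text
t 15.0 grasp [0.502  0.2136 0.1479] open 0.0113 F [-1.  -2.5 -2.6] q [-0.07  0.11  1.81  0.6   1.44 -1.98]
axes x [-0.157  0.802  0.577] y [ 0.981  0.193 -0.   ] z [-0.111  0.566 -0.817]
```

View pics/side8.png

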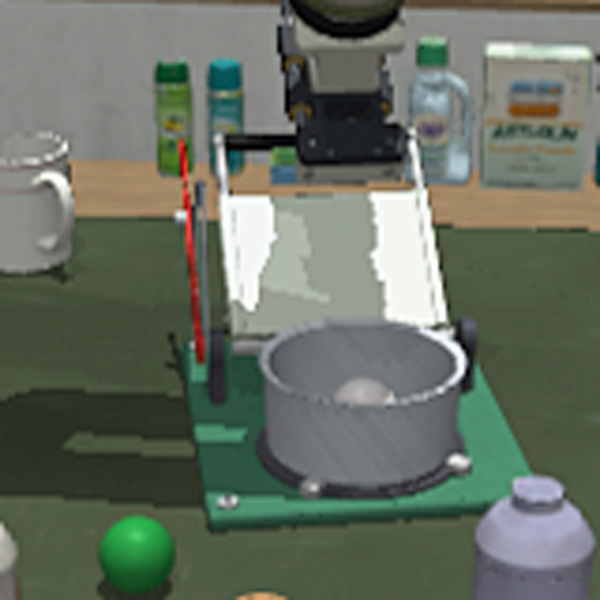

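The bar, at crop (228,142), and the pointer tip, at (182,142), are level. The ball is at rest in the pot and the arm is still. Handing in.

```bash
python3 -c "
from plant import robot
print(robot.close_job())"
```

```text
the job is handed in; nothing more can be done
None
```

I set the white ball on the pot floor and handed the job in at about 15 s, with the gripper still holding the shield at the pointer's angle. The system gives no verdict.

- **Ball:** I lowered it until contact read about 6.5 N, then released it. The wrist view showed it centred in the pot with the shield still down, and the last side view shows it still in the pot.
- **Shield:** My first grip on the bar was about 9 mm too near the fingertips, so I regripped before lifting. The two-view check put the pointer at 0.613 rad and the bar at 0.59–0.60, so I raised the shield 0.015 rad. It ended at about 0.61 rad by the tool pose, level with the pointer tip in the side view and still gripped (opening 11.3 mm).
- **Accuracy:** I did not repeat the two-view angle measurement after that trim.
- **Left alone:** The pointer tip measured in the same place before and after the lift, to within 1 mm. I saw no change in the cork ring or the rinse bottle. The dropper was last in view before I gripped the bar.

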